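# Stack a crosswise drying crib on the illustrator's desk

## Task

Build the drying crib log-cabin fashion on its square base: lay the two pale slats flat across the two fixed runners, then the two dark slats flat across the pale ones, each slat flush along an edge of the base with its ends flush too, so that the crib stands square with two slats to a layer, one at each side. One dark slat stands on its narrow edge in the red sorter and must lie flat like the rest. Leave the tin in the sorter, the pencil cup and the ink bottle where they stand, and do not touch the freshly inked panel.

Things in the scene. Friction and masses are not known exactly. Their poses are not given: they have to be found in the camera images.
- base: fixed crib base: board 140 x 140 x 8 thick with two fixed dark runners, each 140 (along base x) x 28 x 12, middles at y = +-56, flush with the edges, tops 20 above the desk. Origin: centre of the underside, z up. Pale slats belong along base y, middles at x = +-56, dark slats along base x, middles at y = +-56.
- pale_a: pale wooden slat, lying loose, flat on the desk, any way round. 140 long, 28 wide, 12 thick. Origin at its very middle; x along its length, y across its width, z through its thickness.
- pale_b: pale wooden slat, the same as pale_a, lying loose, flat on the desk, any way round. 140 long, 28 wide, 12 thick. Origin at its very middle; x along its length, y across its width, z through its thickness.
- dark_a: dark brown wooden slat, lying loose, flat on the desk, any way round. 140 long, 28 wide, 12 thick. Origin at its very middle; x along its length, y across its width, z through its thickness.
- dark_b: dark brown wooden slat of the same size (140 x 28 x 12), on its narrow edge in one slot of the red sorter, length along the slot, foot 6 and upper edge 34 above the desk. Origin at its very middle; x along its length, y across its 28 width (upright at the start), z through its 12 thickness (level at the start). Either face may end up.
- sorter: low red sorter, fixed to the desk: base plate 110 (x) x 100 (y), 6 thick, with two slots along its x at y = +25 and -25, each between two ribs 6 thick and 15 apart, whose tops are 20 above the desk. Origin at the centre of its underside; z up.
- tin: flat blue tin 120 x 12 x 50 high, loose, standing on edge in the sorter's other slot, length (x) along the slot; its foot 6 and its top 56 above the desk. Origin midway along and across it, 14 above its foot. Bystander.
- panel: freshly inked paper-white board with a black and white picture, 140 (x) x 100 (y), 3 thick, flat on the desk, fixed. Origin at the centre of its underside. Not to be touched.
- cup: red pencil cup, loose, 66 in diameter, 100 high, with pencils up to 155 high. Origin at the centre of its underside. Bystander.
- ink: black ink bottle, loose, 52 in diameter, 62 high. Origin at the centre of its underside. Bystander.
Not all that is in view belongs to the job. What is shaped like the pale_a but turquoise is not meant.

How it is judged:
On the way:
1. the two pale slats lie across the runners, let go ((((y of pale_a in the frame of base between -0.013 and 0.013 m and x of pale_a in the frame of base between 0.043 and 0.069 m and z of pale_a in the frame of base between 0.022 and 0.03 m and angle between the x axis of pale_a and the y axis of base, either way round below 0.16 rad and angle between the z axis of pale_a and the z axis of base, either way round below 0.1 rad) and (y of pale_b in the frame of base between -0.013 and 0.013 m and x of pale_b in the frame of base between -0.069 and -0.043 m and z of pale_b in the frame of base between 0.022 and 0.03 m and angle between the x axis of pale_b and the y axis of base, either way round below 0.16 rad and angle between the z axis of pale_b and the z axis of base, either way round below 0.1 rad)) or ((y of pale_a in the frame of base between -0.013 and 0.013 m and x of pale_a in the frame of base between -0.069 and -0.043 m and z of pale_a in the frame of base between 0.022 and 0.03 m and angle between the x axis of pale_a and the y axis of base, either way round below 0.16 rad and angle between the z axis of pale_a and the z axis of base, either way round below 0.1 rad) and (y of pale_b in the frame of base between -0.013 and 0.013 m and x of pale_b in the frame of base between 0.043 and 0.069 m and z of pale_b in the frame of base between 0.022 and 0.03 m and angle between the x axis of pale_b and the y axis of base, either way round below 0.16 rad and angle between the z axis of pale_b and the z axis of base, either way round below 0.1 rad))) and contact force between each of pale_a, pale_b and the fingers below 0.05 N), for 0.2 s.
At the end, for the whole second after the job is handed in: The pale slats lie flat across the runners and the dark slats flat across the pale ones, one at each side, every slat within 13 mm of flush with the base's edges, along and across, within 0.16 rad of square, lying flat on its layer (height within 4 mm), and at rest ((((y of pale_a in the frame of base between -0.013 and 0.013 m and x of pale_a in the frame of base between 0.043 and 0.069 m and z of pale_a in the frame of base between 0.022 and 0.03 m and angle between the x axis of pale_a and the y axis of base, either way round below 0.16 rad and angle between the z axis of pale_a and the z axis of base, either way round below 0.1 rad) and (y of pale_b in the frame of base between -0.013 and 0.013 m and x of pale_b in the frame of base between -0.069 and -0.043 m and z of pale_b in the frame of base between 0.022 and 0.03 m and angle between the x axis of pale_b and the y axis of base, either way round below 0.16 rad and angle between the z axis of pale_b and the z axis of base, either way round below 0.1 rad)) or ((y of pale_a in the frame of base between -0.013 and 0.013 m and x of pale_a in the frame of base between -0.069 and -0.043 m and z of pale_a in the frame of base between 0.022 and 0.03 m and angle between the x axis of pale_a and the y axis of base, either way round below 0.16 rad and angle between the z axis of pale_a and the z axis of base, either way round below 0.1 rad) and (y of pale_b in the frame of base between -0.013 and 0.013 m and x of pale_b in the frame of base between 0.043 and 0.069 m and z of pale_b in the frame of base between 0.022 and 0.03 m and angle between the x axis of pale_b and the y axis of base, either way round below 0.16 rad and angle between the z axis of pale_b and the z axis of base, either way round below 0.1 rad))) and (((x of dark_a in the frame of base between -0.013 and 0.013 m and y of dark_a in the frame of base between 0.043 and 0.069 m and z of dark_a in the frame of base between 0.034 and 0.042 m and angle between the x axis of dark_a and the x axis of base, either way round below 0.16 rad and angle between the z axis of dark_a and the z axis of base, either way round below 0.1 rad) and (x of dark_b in the frame of base between -0.013 and 0.013 m and y of dark_b in the frame of base between -0.069 and -0.043 m and z of dark_b in the frame of base between 0.034 and 0.042 m and angle between the x axis of dark_b and the x axis of base, either way round below 0.16 rad and angle between the z axis of dark_b and the z axis of base, either way round below 0.1 rad)) or ((x of dark_a in the frame of base between -0.013 and 0.013 m and y of dark_a in the frame of base between -0.069 and -0.043 m and z of dark_a in the frame of base between 0.034 and 0.042 m and angle between the x axis of dark_a and the x axis of base, either way round below 0.16 rad and angle between the z axis of dark_a and the z axis of base, either way round below 0.1 rad) and (x of dark_b in the frame of base between -0.013 and 0.013 m and y of dark_b in the frame of base between 0.043 and 0.069 m and z of dark_b in the frame of base between 0.034 and 0.042 m and angle between the x axis of dark_b and the x axis of base, either way round below 0.16 rad and angle between the z axis of dark_b and the z axis of base, either way round below 0.1 rad))) and linear speed of each of pale_a, pale_b, dark_a, dark_b below 0.02 m/s); the robot touches nothing.
It fails at once if the pencil cup is shifted more than 15 mm or tipped (distance of cup from where it was at the start of the episode above 0.015 m or angle between cup's own z axis and vertical above 0.25 rad).
It fails at once if the ink bottle is shifted more than 15 mm or tipped (distance of ink from where it was at the start of the episode above 0.015 m or angle between ink's own z axis and vertical above 0.25 rad).
It fails at once if the tin is shifted more than 20 mm or tipped over (distance of tin from where it was at the start of the episode above 0.02 m or angle between tin's own z axis and vertical above 0.5 rad).
It fails at once if the inked panel is touched, by the robot or by a slat (contact force between panel and anything else above 0.2 N).
It also fails if it takes over 72 s, if anything falls off the work surface, if the arm or the gripper's body presses on something with over 40 N, if the wrist force passes 120 N, or if a joint passes its speed limit or range.

## Robot

A 6-joint arm with a two-finger parallel gripper is mounted at the origin on the work surface. World frame = base frame: x ahead of the robot, y to its left, z up, the work surface at z = 0. Lengths are in m, angles in rad, forces in N, time in s.
With the tool pointing down it reaches from about 0.35 to 0.725 m from the base axis. Payload 6 kg.
Tool frame: the origin (TCP) lies midway between the tips of the shut fingers; the grasp point (between the pads) lies 19 mm behind it; z points along the fingers, y is the line along which they close (so a half turn about z gives the same grasp; the last joint's range is limited). The gripper opens to 85 mm and grips with 20 to 120 N. Pads are 22 mm wide; open, the fingers measure 114 mm over their backs; the gripper's body (76 mm by 85 mm) begins 54 mm behind the grasp point. The pads swing forward as they close: fully open they stand 13 mm farther back than shut.
Start: joints at [-0.971, 0.04, 0.085, 0, -1.615, -0.334], TCP at [0.158, -0.579, 0.231] pointing down, gripper open.
Joint ranges: [-2.56, 2.56], [-1.29, 2.01], [-1.08, 1.49], [-3.29, 1.98], [-2.81, -0.18], [-2.99, 2.99]. Speed limits (rad/s): [2.57, 2.57, 3.01, 3.14, 3.14, 3.14].

## Interface

Orientations are given as a unit quaternion [w, x, y, z].
In Python, from rig import status, capture, camera_model, finish_job gives the robot as it stands.
- The arm moves only by the shell command python3 -m pendant 'ROWS' [FORCE]. ROWS is JSON, a list of rows, each a list of 7 numbers: the finger opening in cm, from 0 to 8.54, then the shift along the tool's x, y, z in cm, then the turn, a rotation vector about the tool's x, y, z in degrees. A call has 1 to 20 rows; each row is the pose to reach, as a shift and turn from the pose commanded when the call began, along the tool's axes at that moment; what a row does not reach only later rows make up. A row lasts 1/8 s, in which the tool goes at most 62.5 mm and 10.7 degrees, less where a joint would pass 70% of its speed; a pose out of reach is approached as far as the arm can. A call with a gripper value outside its range is refused whole. The fingers move at their own pace and stop on an object; FORCE is the grip in N (left out, the last holds). Time passes only in rows, so rows that repeat a pose let the fingers close. It gives the time, the measured TCP pose, the force, the opening and the grip force at its end, in the units of the state.
- status.state(): the state, without advancing time (a new reading comes with each control period).
- capture(name): name is "scene" or "top" or "wrist"; returns the picture (420x560x3 uint8, red, green, blue); there is no depth.
- camera_model(name): a dict with "camera_matrix" (3x3 intrinsics, pixels), "R" (3x3) and "t" (3): a world point X has camera coordinates R X + t. Camera axes: x right, y down, z forward; pixel columns grow to the right and rows downward; lengths in m; the calibration is good to about 2 mm. A picture is of the moment at which its call begins: read the wrist's pose just before it. camera_model takes no time and is no camera call; for the wrist camera it gives the pose at the moment of the call.
- finish_job(): hands the job in; it is judged then, once.
The state is a dict: "t": time; "q": joint angles; "joint_velocities": joint speeds; "effort": joint torques, N m; "eef_pos": TCP position; "tool_rot": TCP orientation; "ft_force": force on the tool from outside, world axes, zero at the start; "moment": the same for the moment, N m; "finger_gap": finger opening in m; "grip_force": force on a finger pad.
Only numpy, scipy, OpenCV 4.12 (cv2) and the standard library are available. Lean on these libraries where they do the work, as an engineer would, in place of code of your own. Each camera call takes 0.05 s, during which the arm holds its last target. There are 200 camera calls.

## Working session

There is one attempt and no reset: what is moved stays moved. The work goes in short steps, Python scripts to look and compute and a shell command to move; the robot and the scene stay as the last step left them, time stands still between calls to the robot, and variables do not carry over. Pictures are saved under pics/ and viewed, at most 10 in all, crops included, and the job is handed in when it is done.

```bash
mkdir -p pics; ls
python3 - <<'E'
from rig import status,capture,camera_model
import cv2
print(status.state())
for n in("scene","top"):
    im=capture(n); cv2.imwrite(f"pics/{n}0.png",im[:,:,::-1]); m=camera_model(n); print(n,m)
E
```

```text
pics
{'t': 0.0, 'q': array([-9.71272558e-01,  4.08185085e-02,  8.37792988e-02, -4.72512346e-04,
       -1.61547031e+00, -3.33665758e-01]), 'joint_velocities': array([ 4.44928898e-05,  1.08705915e-03,  7.60786856e-04,  5.60041836e-04,
       -6.55348534e-04, -5.50373924e-04]), 'effort': array([ 2.79720780e-04, -3.68196201e+01,  3.47415841e+01,  6.93232477e+00,
       -5.38864871e-03,  3.52942102e-06]), 'eef_pos': array([ 0.15761881, -0.57858649,  0.23025598]), 'tool_rot': array([-1.74538013e-04, -1.32548078e-01,  9.91176179e-01,  8.71206545e-04]), 'ft_force': array([-0.31286408,  0.11224151,  0.8852259 ]), 'moment': array([ 0.02029844, -0.03312356, -0.03990225]), 'grip_force': 0.0, 'finger_gap': 0.08553256366521182}
scene {'camera_matrix': array([[438.90026716,   0.        , 280.64141798],
       [  0.        , 438.90026716, 208.63275705],
       [  0.        ,   0.        ,   1.        ]]), 'R': array([[ 0.86918435,  0.49448227,  0.00241782],
       [ 0.34568976, -0.60413113, -0.71800012],
       [-0.35357765,  0.62491028, -0.69603878]]), 't': array([-0.50666564, -0.13781219,  1.6448959 ])}
top {'camera_matrix': array([[526.85694142,   0.        , 275.59887119],
       [  0.        , 526.85694142, 200.61494926],
       [  0.        ,   0.        ,   1.        ]]), 'R': array([[-0.01128678, -0.99992543, -0.00466389],
       [-0.99535276,  0.011681  , -0.09558468],
       [ 0.09563203,  0.00356337, -0.99541038]]), 't': array([0.03857787, 0.56408943, 1.45814836])}
```

View pics/top0.png

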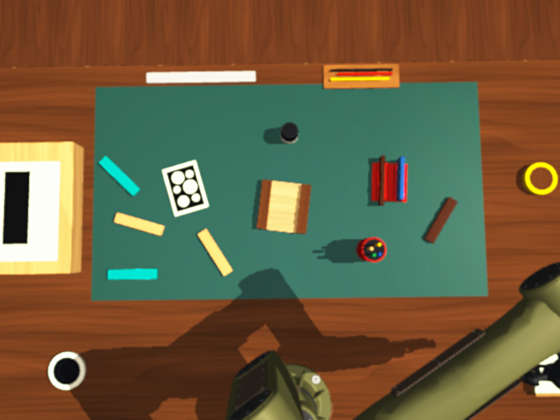

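View pics/scene0.png

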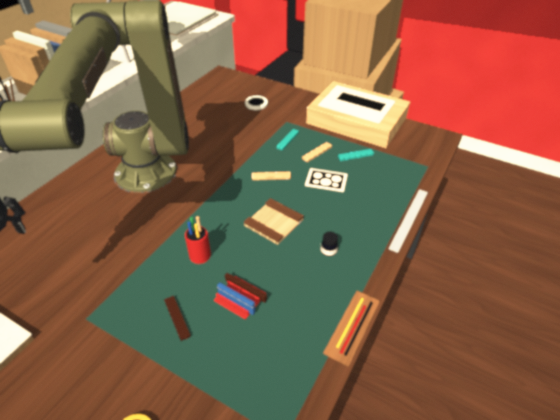

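Top view: the pale slats are at (139,224) and (215,252). The turquoise look-alikes at (119,176) and (132,274) are not wanted, and neither is the pale base board at (284,206). dark_a is at (441,220). dark_b is the sorter's left slot at (381,181), with the blue tin at (402,179). The dark runners at (265,206) and (303,208) belong to the base. The cup is at (372,250), the ink at (289,132) and the panel at (185,188).

```bash
cat > h.py <<'E'
import numpy as np,cv2
from scipy.spatial.transform import Rotation as Ro
from rig import status,capture,camera_model
def ray(m,uv,z):
    uv=np.asarray(uv,float).reshape(-1,2)
    d=np.c_[uv,np.ones(len(uv))]@np.linalg.inv(m["camera_matrix"]).T@m["R"]
    c=-m["R"].T@m["t"]
    return c+d*((z-c[2])/d[:,2])[:,None]
def rect(m,cnt,z):
    p=ray(m,cnt.reshape(-1,2),z)[:,:2].astype(np.float32)*1000
    (c,s,a)=cv2.minAreaRect(p)
    if s[0]<s[1]: s=s[::-1];a+=90
    return np.round(c,1),np.round(s,1),round((a+90)%180-90,1)
COL={"pale":((14,60,120),(30,200,255)),"dark":((0,60,25),(14,190,110)),"blue":((100,120,60),(125,255,255)),"red":((0,200,90),(6,255,255)),"white":((0,0,200),(179,40,255))}
def find(im,m,col,z,amin=150,roi=None):
    hsv=cv2.cvtColor(im,cv2.COLOR_RGB2HSV); k=cv2.inRange(hsv,*map(np.array,COL[col]))
    if roi:
        r=np.zeros_like(k);r[roi[1]:roi[3],roi[0]:roi[2]]=1;k=k*r
    k=cv2.morphologyEx(k,cv2.MORPH_OPEN,np.ones((3,3),np.uint8))
    out=[]
    for c in cv2.findContours(k,0,2)[0]:
        if cv2.contourArea(c)>amin: out.append((np.round(c.reshape(-1,2).mean(0)),)+rect(m,c,z))
    return out
def rel(world):  # world displacement mm -> tool cm
    q=status.state()["tool_rot"]; R=Ro.from_quat(np.r_[q[1:],q[0]])
    return R.inv().apply(np.asarray(world)/10)
E
python3 - <<'E'
from h import *
m=camera_model("top");im=capture("top")
hsv=cv2.cvtColor(im,cv2.COLOR_RGB2HSV)
for u,v in[(139,224),(215,252),(284,206),(265,206),(303,208),(441,220),(381,181),(402,179),(390,181)]:print(u,v,hsv[v,u])
for col,z in[("pale",.012),("dark",.012),("blue",.056),("red",.02),("white",.003)]:
    for r in find(im,m,col,z,80,(95,85,485,298)):print(col,*r)
cv2.imwrite("pics/crop.png",cv2.resize(im[120:290,90:480][:,:,::-1],None,fx=2,fy=2,interpolation=cv2.INTER_CUBIC))
print(ray(m,[(289,132),(372,250)],.06))
mw=camera_model("wrist");print(mw, -mw["R"].T@mw["t"])
s=status.state();R=Ro.from_quat(np.r_[s["tool_rot"][1:],s["tool_rot"][0]]);print(R.as_matrix(),R.inv().apply(-mw["R"].T@mw["t"]-s["eef_pos"]))
E
```

```text
139 224 [ 26 117 254]
215 252 [ 27 116 254]
284 206 [ 26  96 254]
265 206 [ 10 188 137]
303 208 [ 11 191 140]
441 220 [  9 175 112]
381 181 [  8 178  83]
402 179 [106 192 228]
390 181 [  1 233 170]
pale [214. 251.] [422.6 206.3] [144.6  33.7] 32.2
pale [139. 224.] [505.  421.8] [146.   33.2] 73.2
pale [283. 204.] [549.5  10.1] [143.8  87.9] -7.3
pale [350.  87.] [ 896.7 -176.2] [127.9   8.9] 89.3
blue [401. 169.] [ 623.6 -316.4] [117.8  16.7] -2.0
red [387. 184.] [ 615.9 -290.5] [106.1  34. ] -1.9
red [376. 180.] [ 618.  -252.2] [103.5  19.9] -1.7
white [185. 188.] [607.1 292.7] [141.4 101.4] 15.9
[[ 0.75326723 -0.00760642  0.06      ]
 [ 0.42284199 -0.22961607  0.06      ]]
{'camera_matrix': array([[320.61798519,   0.        , 278.45483766],
       [  0.        , 320.61798519, 212.25964188],
       [  0.        ,   0.        ,   1.        ]]), 'R': array([[-0.26196127,  0.96507749,  0.00131507],
       [ 0.93218575,  0.25267992,  0.25919604],
       [ 0.24981197,  0.06912521, -0.96582384]]), 't': array([ 0.59886936, -0.03451617,  0.37770815])} [ 0.09470004 -0.59534295  0.37295844]
[[-9.64886020e-01 -2.62668424e-01 -5.17873414e-04]
 [-2.62668887e-01  9.64885160e-01  1.29789095e-03]
 [ 1.58773403e-04  1.38834606e-03 -9.99999024e-01]] [ 0.06508096  0.00063768 -0.1424434 ]
```

View pics/crop.png

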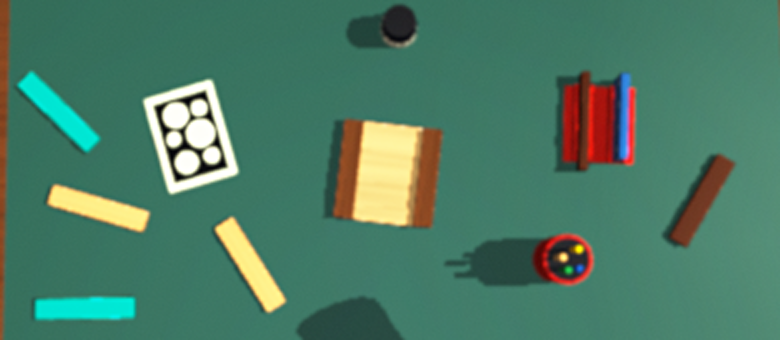

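The crop confirms the choice: two pale slats, with the turquoise ones excluded. dark_b is left of the blue tin in the sorter, and dark_a lies free. The rects come out about 4 mm larger than the stated sizes, which is consistent. I fix the dark thresholds and plan the first reach.

```bash
sed -i 's/(14,190,110)/(14,215,165)/' h.py
cat >> h.py <<'E'
def plan(*wps):  # (x,y,z mm, psi deg: tool-y heading), prints tool-axis shift cm and turn deg
    s=status.state();q=s["tool_rot"];R=Ro.from_quat(np.r_[q[1:],q[0]])
    y=R.as_matrix()[:,1];print("t %.2f"%s["t"],"now",np.round(s["eef_pos"]*1000,1),"psi %.1f"%np.degrees(np.arctan2(y[1],y[0])),"q",np.round(np.degrees(s["q"])),"gap %.1f"%(s["finger_gap"]*1000),"F",np.round(s["ft_force"],1))
    for x,yy,z,p in wps:
        best=None
        for a in(p,p+180):
            c,d=np.cos(np.radians(a)),np.sin(np.radians(a))
            T=Ro.from_matrix(np.array([[d,c,0],[-c,d,0],[0,0,-1]]))
            v=np.degrees((R.inv()*T).as_rotvec())
            if best is None or np.linalg.norm(v)<np.linalg.norm(best):best=v
        sh=R.inv().apply(np.array([x,yy,z])/10-s["eef_pos"]*100)
        print((x,yy,z,p),"shift",np.round(sh,2),"turn",np.round(best,1),"|%.0f mm|"%(10*np.linalg.norm(sh)))
E
python3 - <<'E'
from h import *
m=camera_model("top");im=capture("top")
for r in find(im,m,"dark",.012,80,(370,150,485,298)):print(*r)
for r in find(im,m,"dark",.020,80,(245,165,325,298)):print("run",*r)
for r in find(im,m,"dark",.034,80,(370,140,395,225)):print("b",*r)
plan((370,-200,230,122.2),(422.6,206.3,150,122.2),(422.6,206.3,3,122.2))
E
```

```text
[440. 220.] [ 506.1 -434.1] [138.9  27.8] -32.1
[382. 180.] [ 620.4 -270.9] [135.9  12. ] -3.2
run [304. 206.] [542.1 -45.7] [136.4  26.3] -7.2
run [263. 203.] [556.2  66.4] [139.2  25.3] -7.6
b [382. 180.] [ 617.5 -266.5] [133.9  11.8] -3.2
t 0.20 now [ 157.6 -578.7  230.6] psi 105.2 q [-56.   2.   5.  -0. -93. -19.] gap 85.8 F [ 0.1 -0.1  0.3]Traceback (most recent call last):
  File "<stdin>", line 6, in <module>
  File "h.py", line 34, in plan
    T=Ro.from_matrix(np.array([[d,c,0],[-c,d,0],[0,0,-1]]))
  File "scipy/spatial/transform/_rotation.pyx", line 1143, in scipy.spatial.transform._rotation.Rotation.from_matrix
ValueError: Non-positive determinant (left-handed or null coordinate frame) in rotation matrix 0: [[ 0.84619317 -0.53287628  0.        ]
 [ 0.53287628  0.84619317  0.        ]
 [ 0.          0.         -1.        ]].
```

```bash
sed -i 's/\[\[d,c,0\],\[-c,d,0\]/[[-d,c,0],[c,d,0]/' h.py
python3 - <<'E'
from h import *
plan((370,-200,230,122.2),(422.6,206.3,150,122.2),(422.6,206.3,3,122.2))
E
```

```text
t 0.20 now [ 157.6 -578.7  230.6] psi 105.2 q [-56.   2.   5.  -0. -93. -19.] gap 85.8 F [ 0.1 -0.1  0.3]
(370, -200, 230, 122.2) shift [-30.44  30.96   0.1 ] turn [  0.1   0.  -17. ] |434 mm|
(422.6, 206.3, 150, 122.2) shift [-46.19  68.77   8.14] turn [  0.1   0.  -17. ] |832 mm|
(422.6, 206.3, 3, 122.2) shift [-46.19  68.76  22.84] turn [  0.1   0.  -17. ] |859 mm|
```

```bash
python3 -m pendant '[[5,-30.4,31,0,0,0,-17],[5,-30.4,31,0,0,0,-17],[5,-30.4,31,0,0,0,-17],[5,-30.4,31,0,0,0,-17],[5,-30.4,31,0,0,0,-17],[5,-30.4,31,0,0,0,-17],[5,-30.4,31,0,0,0,-17],[5,-46.2,68.8,8,0,0,-17],[5,-46.2,68.8,8,0,0,-17],[5,-46.2,68.8,8,0,0,-17],[5,-46.2,68.8,8,0,0,-17],[5,-46.2,68.8,8,0,0,-17],[5,-46.2,68.8,8,0,0,-17],[5,-46.2,68.8,8,0,0,-17],[5,-46.2,68.8,8,0,0,-17],[5,-46.2,68.8,8,0,0,-17]]' 40
python3 - <<'E'
from h import *
m=camera_model("wrist");im=capture("wrist");cv2.imwrite("pics/w1.png",im[:,:,::-1])
for r in find(im,m,"pale",.012,300):print(*r)
plan((422.6,206.3,3,122.2))
E
```

```text
t: 2.2
eef_pos: [0.4226, 0.206, 0.1513]
tool_rot: [-0.0, -0.278, 0.961, -0.0]
ft_force: [0.6, 0.1, -0.3]
finger_gap: 0.0502
grip_force: 0.0
[426. 391.] [517.1 446.6] [90.9 20.3] 70.1
[281. 199.] [422.  208.5] [138.3  27.8] 32.2
[ 48. 193.] [545.8  13.3] [138.3  83.1] -7.9
t 2.25 now [422.8 205.7 151.6] psi 122.2 q [  51.  -18.  -22.    0.  -86. -108.] gap 50.1 F [-0.7  0.5  0.4]
(422.6, 206.3, 3, 122.2) shift [-1.000e-02  6.000e-02  1.486e+01] turn [0. 0. 0.] |149 mm|
```

View pics/w1.png

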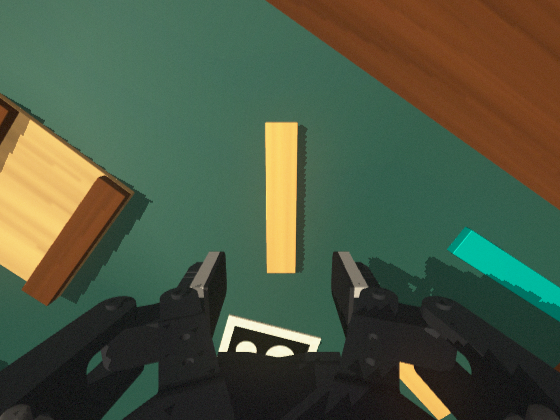

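The wrist view shows the pale slat at (281,199), centred between the fingers and square to them. Wrist and top agree to 2 mm. The panel lies behind the gripper at (270,345), well clear. Next I grasp and lift.

```bash
python3 -m pendant '[[5,0,0.1,6,0,0,0],[5,0,0.1,12,0,0,0],[5,0,0.1,14.7,0,0,0],[5,0,0.1,14.7,0,0,0],[2,0,0.1,14.7,0,0,0],[2,0,0.1,14.7,0,0,0],[2,0,0.1,14.7,0,0,0],[2,0,0.1,14.7,0,0,0],[2,0,0.1,9,0,0,0],[2,0,0.1,5,0,0,0]]' 40
python3 - <<'E'
from h import *
c=np.array([549,10.5]);a=np.radians(-7.4);X=np.array([np.cos(a),np.sin(a)])
p=c-56*X;r=c+56*X;print(p,r)
plan((*p,100,-7.4),(*p,24,-7.4))
E
```

```text
t: 3.5
eef_pos: [0.4227, 0.2075, 0.1044]
tool_rot: [0.001, -0.278, 0.961, 0.001]
ft_force: [-0.6, 0.8, -0.8]
finger_gap: 0.0265
grip_force: 39.6
[493.46641491  17.71255341] [604.53358509   3.28744659]
t 3.50 now [422.7 207.5 104.4] psi 122.2 q [  51.  -17.  -26.    0.  -81. -109.] gap 26.5 F [-0.6  0.8 -0.8]
(np.float64(493.46641490654696), np.float64(17.712553408343517), 100, -7.4) shift [  4.13 -19.83   0.42] turn [ -0.    0.2 -50.4] |203 mm|
(np.float64(493.46641490654696), np.float64(17.712553408343517), 24, -7.4) shift [  4.16 -19.83   8.02] turn [ -0.    0.2 -50.4] |218 mm|
```

```bash
python3 -m pendant '[[2,4.1,-19.8,0.4,0,0,-50.4],[2,4.1,-19.8,0.4,0,0,-50.4],[2,4.1,-19.8,0.4,0,0,-50.4],[2,4.1,-19.8,0.4,0,0,-50.4],[2,4.1,-19.8,0.4,0,0,-50.4],[2,4.1,-19.8,0.4,0,0,-50.4],[2,4.1,-19.8,5,0,0,-50.4],[2,4.1,-19.8,7,0,0,-50.4],[2,4.1,-19.8,7.9,0,0,-50.4],[2,4.1,-19.8,8,0,0,-50.4],[2,4.1,-19.8,8,0,0,-50.4],[4.5,4.1,-19.8,8,0,0,-50.4],[4.5,4.1,-19.8,8,0,0,-50.4],[4.5,4.1,-19.8,8,0,0,-50.4],[4.5,4.1,-19.8,3,0,0,-50.4],[5,4.1,-19.8,-3,0,0,-50.4],[5,4.1,-19.8,-4,0,0,-50.4]]'
python3 - <<'E'
from h import *
m=camera_model("wrist");im=capture("wrist");cv2.imwrite("pics/w2.png",im[:,:,::-1])
for r in find(im,m,"dark",.020,300):print(*r)
plan((505,421.8,140,73.2+90),(505,421.8,3,163.2))
E
```

```text
t: 5.62
eef_pos: [0.4952, 0.0181, 0.1463]
tool_rot: [0.003, -0.66, 0.751, -0.002]
ft_force: [0.4, 0.4, -0.9]
finger_gap: 0.0498
grip_force: 0.0
[200. 259.] [570.5  63.2] [109.8  30.5] -7.3
[151. 138.] [556.2 -45.6] [110.4  26.3] -7.4
[518. 241.] [285.1  57.3] [339.8  55.8] -84.6
t 5.67 now [494.6  18.2 145.1] psi 172.6 q [ 26. -14. -19.   0. -84. -33.] gap 49.9 F [0.8 0.7 1. ]
(505, 421.8, 140, 163.2) shift [-40.16   4.16   0.59] turn [-0.3  0.2  9.4] |404 mm|
(505, 421.8, 3, 163.2) shift [-40.13   4.24  14.28] turn [-0.3  0.2  9.4] |428 mm|
```

View pics/w2.png

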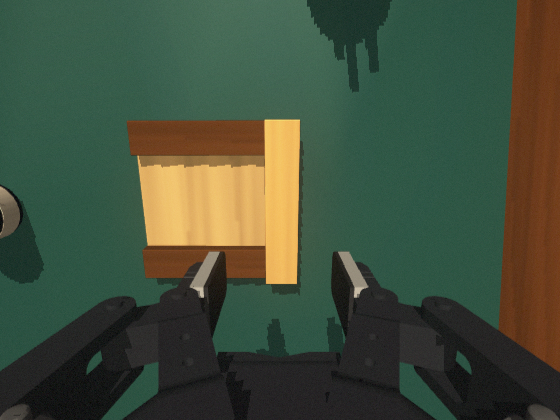

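The first pale slat lies square across the runners, at columns 265–300 and rows 119–284. It is flush with the right edge and with the runners' outer sides. Next is the second pale slat.

```bash
python3 -m pendant '[[5,-40.1,4.2,0.6,0,0,9.4],[5,-40.1,4.2,0.6,0,0,9.4],[5,-40.1,4.2,0.6,0,0,9.4],[5,-40.1,4.2,0.6,0,0,9.4],[5,-40.1,4.2,0.6,0,0,9.4],[5,-40.1,4.2,0.6,0,0,9.4],[5,-40.1,4.2,0.6,0,0,9.4],[5,-40.1,4.2,0.6,0,0,9.4]]'
python3 - <<'E'
from h import *
m=camera_model("wrist");im=capture("wrist")
for r in find(im,m,"pale",.012,300,(200,50,360,300)):print(*r);plan((*r[1],3,r[3]+90))
E
```

```text
t: 6.68
eef_pos: [0.5016, 0.4223, 0.1319]
tool_rot: [-0.002, -0.597, 0.802, -0.0]
ft_force: [-0.3, -0.8, -0.4]
finger_gap: 0.0501
grip_force: 0.0
[273. 205.] [505.  424.9] [139.2  27.8] 73.2
t 6.72 now [502.  421.1 132.7] psi 163.3 q [ 57.  11.   4.  -0. -83. -74.] gap 49.9 F [-0.2 -1.  -0.2]
(np.float64(505.0), np.float64(424.9), 3, 163.2) shift [-0.5  -0.2  12.96] turn [ 0.1 -0.2  0.1] |130 mm|
```

```bash
python3 -m pendant '[[5,-0.4,-0.2,5,0,0,0],[5,-0.4,-0.2,10,0,0,0],[5,-0.4,-0.2,11.5,0,0,0],[5,-0.4,-0.2,11.5,0,0,0]]'
python3 - <<'E'
from h import *
plan((505,423.5,3,163.2))
E
```

```text
t: 7.22
eef_pos: [0.5061, 0.4232, 0.0203]
tool_rot: [-0.0, -0.596, 0.803, -0.0]
ft_force: [0.6, -0.4, 0.5]
finger_gap: 0.0504
grip_force: 0.0
t 7.22 now [506.1 423.2  20.3] psi 163.2 q [ 57.  15.  -3.   0. -72. -74.] gap 50.4 F [ 0.6 -0.4  0.5]
(505, 423.5, 3, 163.2) shift [0.   0.11 1.73] turn [-0.  -0.1  0. ] |17 mm|
```

```bash
python3 -m pendant '[[5,0,0,1.7,0,0,0],[5,0,0,1.7,0,0,0],[2,0,0,1.7,0,0,0],[2,0,0,1.7,0,0,0],[2,0,0,1.7,0,0,0],[2,0,0,1.7,0,0,0],[2,0,0,-3,0,0,0],[2,0,0,-8,0,0,0],[2,0,0,-8,0,0,0]]' 40
python3 - <<'E'
from h import *
plan((604.5,3.3,100,-7.4),(604.5,3.3,24,-7.4))
E
```

```text
t: 8.35
eef_pos: [0.5077, 0.4258, 0.1058]
tool_rot: [0.004, -0.596, 0.803, 0.001]
ft_force: [0.1, 0.5, -1.0]
finger_gap: 0.0263
grip_force: 40.6
t 8.35 now [507.7 425.8 105.8] psi 163.2 q [ 57.  12.   3.   0. -80. -74.] gap 26.3 F [ 0.1  0.5 -1. ]
(604.5, 3.3, 100, -7.4) shift [ 37.67 -21.45   0.37] turn [-0.2  0.4 -9.4] |433 mm|
(604.5, 3.3, 24, -7.4) shift [ 37.73 -21.42   7.97] turn [-0.2  0.4 -9.4] |441 mm|
```

```bash
python3 -m pendant '[[2,37.5,-21.3,0,0,0,-9.4],[2,37.5,-21.3,0,0,0,-9.4],[2,37.5,-21.3,0,0,0,-9.4],[2,37.5,-21.3,0,0,0,-9.4],[2,37.5,-21.3,0,0,0,-9.4],[2,37.5,-21.3,0,0,0,-9.4],[2,37.5,-21.3,0,0,0,-9.4],[2,37.5,-21.3,0,0,0,-9.4],[2,37.5,-21.3,0,0,0,-9.4],[2,37.5,-21.3,2,0,0,-9.4],[2,37.5,-21.3,2,0,0,-9.4]]'
python3 - <<'E'
from h import *
plan((604.5,3.3,23.5,-7.4))
E
```

```text
t: 9.72
eef_pos: [0.5999, 0.0046, 0.077]
tool_rot: [-0.002, -0.661, 0.751, 0.002]
ft_force: [-0.4, -0.1, 0.4]
finger_gap: 0.0266
grip_force: 40.5
t 9.72 now [599.9   4.6  77. ] psi 172.7 q [ 20.   5.  -9.  -0. -77. -27.] gap 26.6 F [-0.4 -0.1  0.4]
(604.5, 3.3, 23.5, -7.4) shift [ 0.06 -0.5   5.35] turn [ 0.3 -0.1  0.1] |54 mm|
```

```bash
python3 -m pendant '[[2,0,-0.4,3,0,0,0],[2,0,-0.4,4.8,0,0,0],[2,0,-0.4,5.4,0,0,0],[2,0,-0.4,5.4,0,0,0],[2,0,-0.4,5.4,0,0,0],[4.5,0,-0.4,5.4,0,0,0],[4.5,0,-0.4,5.4,0,0,0],[4.5,0,-0.4,5.4,0,0,0],[4.5,0,-0.4,0,0,0,0],[5,0,-0.4,-6,0,0,0],[5,0,-0.4,-7,0,0,0],[5,0,-0.4,-7,0,0,0]]'
python3 - <<'E'
from h import *
m=camera_model("wrist");im=capture("wrist");cv2.imwrite("pics/w3.png",im[:,:,::-1])
plan((506.1,-434.1,160,-32.1+90))
E
```

```text
t: 11.22
eef_pos: [0.6059, 0.0033, 0.1509]
tool_rot: [0.001, -0.66, 0.751, -0.0]
ft_force: [-0.7, -0.0, -0.7]
finger_gap: 0.0499
grip_force: 0.0
t 11.28 now [605.2   3.2 149.2] psi 172.6 q [ 19.   4.  -2.  -0. -84. -27.] gap 50.2 F [-0.8 -0.2 -1.2]
(506.1, -434.1, 160, 57.9) shift [44.64  4.22 -1.09] turn [  0.1   0.1 -65.3] |449 mm|
```

View pics/w3.png

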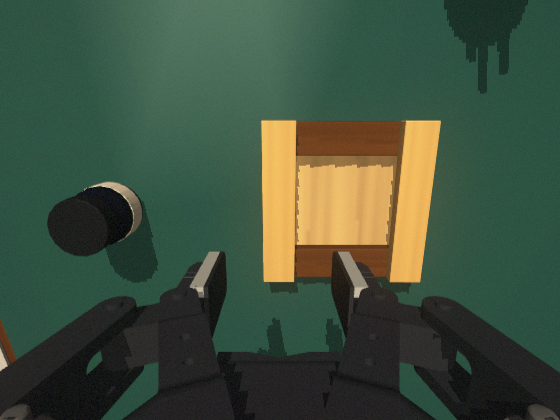

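Both pale slats lie square at columns 262–297 and 390–440, with their ends flush with the runners. Next is dark_a.

```bash
python3 -m pendant '[[5,44.6,4.2,-1,0,0,-65.3],[5,44.6,4.2,-1,0,0,-65.3],[5,44.6,4.2,-1,0,0,-65.3],[5,44.6,4.2,-1,0,0,-65.3],[5,44.6,4.2,-1,0,0,-65.3],[5,44.6,4.2,-1,0,0,-65.3],[5,44.6,4.2,-1,0,0,-65.3],[5,44.6,4.2,-1,0,0,-65.3],[5,44.6,4.2,-1,0,0,-65.3],[5,44.6,4.2,-1,0,0,-65.3]]'
python3 - <<'E'
from h import *
m=camera_model("wrist");im=capture("wrist")
for r in find(im,m,"dark",.012,1000,(180,50,400,340)):print(*r);plan((*r[1],3,r[3]+90))
E
```

```text
t: 12.52
eef_pos: [0.5063, -0.4332, 0.1583]
tool_rot: [-0.0, 0.961, -0.276, -0.001]
ft_force: [-1.1, 0.0, 0.6]
finger_gap: 0.0498
grip_force: 0.0
[276. 207.] [ 505.8 -434. ] [138.5  27.4] -32.1
t 12.57 now [ 506.7 -432.9  158.9] psi -122.0 q [-23.  13.   9.  -0. -86.  81.] gap 49.9 F [ 0.1 -1.1  1.1]
(np.float64(505.8), np.float64(-434.0), 3, 57.9) shift [1.000e-02 1.500e-01 1.559e+01] turn [-0.   0.1  0.1] |156 mm|
[380.  86.] [ 543.1 -569.4] [66.5 26.8] -0.0
t 12.57 now [ 506.7 -432.9  158.9] psi -122.0 q [-23.  13.   9.  -0. -86.  81.] gap 49.9 F [ 0.1 -1.1  1.1]
(np.float64(543.1), np.float64(-569.4), 3, 90.0) shift [10.36  9.65 15.57] turn [ -0.    0.1 -32. ] |210 mm|
```

```bash
python3 -m pendant '[[5,0,0.1,6,0,0,0],[5,0,0.1,12,0,0,0],[5,0,0.1,15.4,0,0,0],[5,0,0.1,15.5,0,0,0],[5,0,0.1,15.5,0,0,0],[2,0,0.1,15.5,0,0,0],[2,0,0.1,15.5,0,0,0],[2,0,0.1,15.5,0,0,0],[2,0,0.1,15.5,0,0,0],[2,0,0.1,10,0,0,0],[2,0,0.1,4,0,0,0],[2,0,0.1,4,0,0,0]]' 40
python3 - <<'E'
from h import *
plan((541.8,-45,120,82.6))
E
```

```text
t: 14.08
eef_pos: [0.5087, -0.4367, 0.1285]
tool_rot: [0.002, 0.961, -0.276, 0.006]
ft_force: [0.2, -0.5, -0.2]
finger_gap: 0.026
grip_force: 39.5
t 14.07 now [ 508.7 -436.7  128.5] psi -122.1 q [-24.  13.   6.   0. -82.  81.] gap 26.0 F [ 0.2 -0.5 -0.2]
(541.8, -45, 120, 82.6) shift [-17.99 -34.96   0.61] turn [  0.2  -0.7 -24.7] |393 mm|
```

```bash
python3 -m pendant '[[2,0,0,-6,0,0,0],[2,0,0,-8,0,0,0],[2,-18,-34.9,-8,0,0,-24.7],[2,-18,-34.9,-8,0,0,-24.7],[2,-18,-34.9,-8,0,0,-24.7],[2,-18,-34.9,-8,0,0,-24.7],[2,-18,-34.9,-8,0,0,-24.7],[2,-18,-34.9,-8,0,0,-24.7],[2,-18,-34.9,-4,0,0,-24.7],[2,-18,-34.9,2,0,0,-24.7],[2,-18,-34.9,4,0,0,-24.7],[2,-18,-34.9,4,0,0,-24.7],[2,-18,-34.9,4,0,0,-24.7]]'
python3 - <<'E'
from h import *
plan((541.8,-45,35.5,82.6))
E
```

```text
t: 15.7
eef_pos: [0.5399, -0.0435, 0.082]
tool_rot: [-0.0, 0.998, -0.064, 0.001]
ft_force: [0.2, -0.4, -0.4]
finger_gap: 0.0261
grip_force: 39.6
t 15.70 now [539.9 -43.5  82. ] psi -97.4 q [ 17.  -5. -18.   0. -77.  66.] gap 26.1 F [ 0.2 -0.4 -0.4]
(541.8, -45, 35.5, 82.6) shift [0.2  0.13 4.65] turn [-0.  -0.1  0. ] |47 mm|
```

```bash
python3 -m pendant '[[2,0.2,0.1,2.5,0,0,0],[2,0.2,0.1,4.2,0,0,0],[2,0.2,0.1,4.7,0,0,0],[2,0.2,0.1,4.7,0,0,0],[2,0.2,0.1,4.7,0,0,0],[4.5,0.2,0.1,4.7,0,0,0],[4.5,0.2,0.1,4.7,0,0,0],[4.5,0.2,0.1,4.7,0,0,0],[4.5,0.2,0.1,0,0,0,0],[4,0.2,0.1,-6,0,0,0],[4,0.2,0.1,-10,0,0,0],[4,0.2,0.1,-10,0,0,0]]'
python3 - <<'E'
from h import *
plan((618,-266.5,170,86.8))
E
```

```text
t: 17.2
eef_pos: [0.5425, -0.0446, 0.1844]
tool_rot: [-0.001, 0.998, -0.064, 0.003]
ft_force: [-0.4, 0.3, -0.3]
finger_gap: 0.0401
grip_force: 0.0
t 17.20 now [542.5 -44.6 184.4] psi -97.4 q [ 17.  -7.  -9.   0. -88.  66.] gap 40.1 F [-0.4  0.3 -0.3]
(618, -266.5, 170, 86.8) shift [10.33 21.04  1.47] turn [-0.1 -0.4 -4.2] |235 mm|
```

```bash
python3 -m pendant '[[3,10.3,21,1.4,0,0,-4.2],[3,10.3,21,1.4,0,0,-4.2],[3,10.3,21,1.4,0,0,-4.2],[3,10.3,21,1.4,0,0,-4.2],[3,10.3,21,1.4,0,0,-4.2],[3,10.3,21,1.4,0,0,-4.2]]'
python3 - <<'E'
from h import *
m=camera_model("wrist");im=capture("wrist");cv2.imwrite("pics/w4.png",im[:,:,::-1])
for r in find(im,m,"dark",.034,400,(180,20,480,360)):print(*r);plan((*r[1],23,r[3]+90))
for r in find(im,m,"blue",.056,400):print(*r)
E
```

```text
t: 17.95
eef_pos: [0.6156, -0.2659, 0.1648]
tool_rot: [-0.0, 1.0, -0.028, -0.001]
ft_force: [0.3, 0.1, 0.1]
finger_gap: 0.0298
grip_force: 0.0
[279. 184.] [ 620.  -266.5] [138.  12.] -3.5
t 18.00 now [ 615.8 -265.4  165.6] psi -93.1 q [ -6.  13.  10.  -0. -87.  93.] gap 29.9 F [ 0.3  0.2 -0.2]
(np.float64(620.0), np.float64(-266.5), 23, 86.5) shift [ 0.43  0.09 14.26] turn [-0.   0.1  0.4] |143 mm|
[341. 202.] [ 623.8 -315.9] [115.1  12.9] -3.3
```

View pics/w4.png

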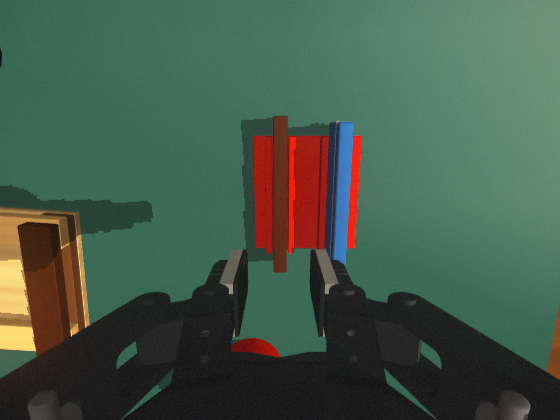

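dark_b is at columns 273–288 and rows 116–272, centred between the fingers. The tin is clear on the right at about column 342. Next I grip the exposed upper edge, lift it, and carry it to the free desk between sorter and base, to stand it there and topple it.

```bash
python3 -m pendant '[[3,0.4,0.1,6,0,0,0.4],[3,0.4,0.1,11,0,0,0.4],[3,0.4,0.1,13.8,0,0,0.4],[3,0.4,0.1,14.2,0,0,0.4],[3,0.4,0.1,14.2,0,0,0.4],[0.5,0.4,0.1,14.2,0,0,0.4],[0.5,0.4,0.1,14.2,0,0,0.4],[0.5,0.4,0.1,14.2,0,0,0.4],[0.5,0.4,0.1,14.2,0,0,0.4]]' 40
python3 - <<'E'
from h import *
plan((620,-266.5,100,86.5),(620,-165,100,86.5),(620,-165,17.5,86.5))
E
```

```text
t: 19.12
eef_pos: [0.6213, -0.2676, 0.0269]
tool_rot: [0.0, 1.0, -0.031, 0.002]
ft_force: [-0.3, 1.5, 6.3]
finger_gap: 0.0105
grip_force: 41.1
t 19.12 now [ 621.3 -267.6   26.9] psi -93.5 q [ -6.  17.   0.   0. -73.  93.] gap 10.5 F [-0.3  1.5  6.3]
(620, -266.5, 100, 86.5) shift [-0.11 -0.09 -7.31] turn [ 0.  -0.2 -0. ] |73 mm|
(620, -165, 100, 86.5) shift [ -0.74 -10.22  -7.32] turn [ 0.  -0.2 -0. ] |126 mm|
(620, -165, 17.5, 86.5) shift [ -0.77 -10.23   0.93] turn [ 0.  -0.2 -0. ] |103 mm|
```

```bash
python3 -m pendant '[[0.5,0,0,-3,0,0,0],[0.5,0,0,-7,0,0,0],[0.5,0,0,-7.3,0,0,0],[0.5,-0.7,-6,-7.3,0,0,0],[0.5,-0.7,-10.2,-7.3,0,0,0],[0.5,-0.7,-10.2,-5,0,0,0],[0.5,-0.7,-10.2,-5,0,0,0],[0.5,-0.7,-10.2,-5,0,0,0]]'
python3 - <<'E'
from h import *
cv2.imwrite("pics/w5.png",np.hstack([capture("scene")[180:360,120:330],capture("wrist")[140:320,180:390]])[:,:,::-1])
plan((620,-165,21,86.5))
E
```

```text
t: 20.12
eef_pos: [0.6194, -0.1656, 0.0747]
tool_rot: [0.0, 1.0, -0.031, 0.0]
ft_force: [-0.1, 0.9, -0.1]
finger_gap: 0.0105
grip_force: 40.3
t 20.23 now [ 619.7 -165.7   75.3] psi -93.6 q [  3.  11.  -3.   0. -77.  84.] gap 10.8 F [ 0.1 -0.1 -0.4]
(620, -165, 21, 86.5) shift [ 0.02 -0.08  5.43] turn [ 0.  -0.1 -0.1] |54 mm|
```

View pics/w5.png

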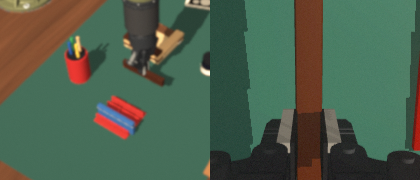

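dark_b is held level between the pads (left crop at (145,72)) and the tin still stands in the sorter. Next I lower it to the desk.

```bash
python3 -m pendant '[[0.5,0,0,3,0,0,0],[0.5,0,0,4.5,0,0,0],[0.5,0,0,5.2,0,0,0],[0.5,0,0,5.2,0,0,0],[0.5,0,0,5.2,0,0,0],[0.5,0,0,5.2,0,0,0]]'; python3 -c "
from h import *
plan((620,-165,21,86.5))"
```

```text
t: 20.98
eef_pos: [0.6198, -0.1651, 0.0231]
tool_rot: [-0.0, 1.0, -0.031, 0.001]
ft_force: [-0.2, -0.1, -0.6]
finger_gap: 0.0106
grip_force: 40.3
t 20.98 now [ 619.8 -165.1   23.1] psi -93.6 q [  3.  13.  -6.   0. -72.  84.] gap 10.6 F [-0.2 -0.1 -0.6]
(620, -165, 21, 86.5) shift [ 0.02 -0.01  0.21] turn [-0.  -0.1 -0.1] |2 mm|
```

```bash
python3 -m pendant '[[0.5,0,0,0.2,0,0,0],[0.5,0,0,0.2,0,0,0],[0.5,0,0,0.2,0,0,0],[7,0,0,0.2,0,0,0],[7,0,0,0.2,0,0,0],[7,0,0,0.2,0,0,0],[7,0,0,0.8,0,0,0],[7,0,-1.2,1,0,0,0],[7,0,-2.4,1,0,0,0],[7,0,-3.4,1,0,0,0],[7,0,-4.4,1,0,0,0],[7,0,-5.4,1,0,0,0],[7,0,-5.4,1,0,0,0]]'; python3 -c "
from h import *
plan((620,-165,21,86.5))"
```

```text
t: 22.6
eef_pos: [0.6228, -0.1103, 0.0124]
tool_rot: [-0.0, 1.0, -0.031, 0.0]
ft_force: [0.0, 0.0, 0.5]
finger_gap: 0.0703
grip_force: 0.0
t 22.60 now [ 622.8 -110.3   12.4] psi -93.5 q [  8.  12.  -8.  -0. -70.  78.] gap 70.3 F [0.  0.  0.5]
(620, -165, 21, 86.5) shift [ 0.05  5.47 -0.86] turn [-0. -0. -0.] |55 mm|
```

```bash
python3 -m pendant '[[7,0,0,-6,0,0,0],[5,0,1,-12,0,0,0],[5,0,2,-15,0,0,0],[5,0,2,-15,0,0,0],[5,0,2,-15,0,0,0]]'
python3 - <<'E'
from h import *
m=camera_model("wrist");im=capture("wrist");cv2.imwrite("pics/w6.png",im[:,:,::-1])
for r in find(im,m,"dark",.012,1000,(100,20,480,360)):print(*r);plan((*r[1],3,r[3]+90))
E
```

```text
t: 23.22
eef_pos: [0.6211, -0.1311, 0.1612]
tool_rot: [-0.0, 1.0, -0.031, -0.001]
ft_force: [0.4, 0.4, -1.3]
finger_gap: 0.05
grip_force: 0.0
[191. 252.] [567.8 -41.9] [71.8 36.9] -8.6
t 23.27 now [ 620.8 -131.   160.6] psi -93.6 q [  6.   8.   3.  -0. -86.  80.] gap 50.0 F [-0.3  0.1 -0.8]
(np.float64(567.8), np.float64(-41.9), 3, 81.4) shift [-5.81 -8.56 15.78] turn [-0.   0.1  5. ] |189 mm|
[295. 212.] [ 619.2 -144.3] [138.1  27.1] -3.6
t 23.27 now [ 620.8 -131.   160.6] psi -93.6 q [  6.   8.   3.  -0. -86.  80.] gap 50.0 F [-0.3  0.1 -0.8]
(np.float64(619.2), np.float64(-144.3), 3, 86.4) shift [-0.04  1.34 15.76] turn [-0.   0.1  0. ] |158 mm|
```

View pics/w6.png

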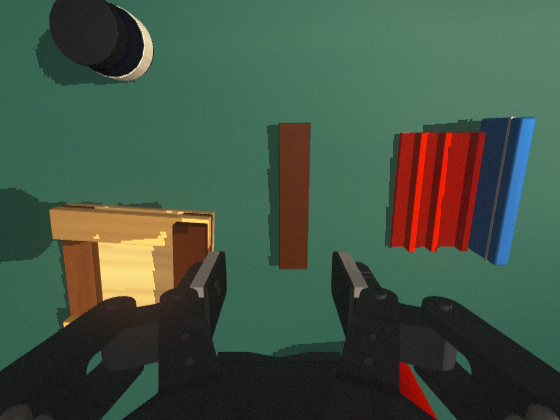

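dark_b now lies flat at columns 279–310 and rows 123–269, measuring 138×27 mm. Next I grasp it and carry it to the far side of the crib.

```bash
python3 -m pendant '[[5,0,1.3,6,0,0,0],[5,0,1.3,12,0,0,0],[5,0,1.3,15.2,0,0,0],[5,0,1.3,15.7,0,0,0],[5,0,1.3,15.7,0,0,0],[2,0,1.3,15.7,0,0,0],[2,0,1.3,15.7,0,0,0],[2,0,1.3,15.7,0,0,0],[2,0,1.3,15.7,0,0,0],[2,0,1.3,10,0,0,0],[2,0,1.3,6,0,0,0],[2,0,1.3,6,0,0,0]]' 40
python3 - <<'E'
from h import *
plan((556.2,66,100,82.6))
E
```

```text
t: 24.78
eef_pos: [0.6229, -0.1444, 0.1076]
tool_rot: [0.0, 1.0, -0.031, 0.004]
ft_force: [0.4, 0.0, -1.5]
finger_gap: 0.0261
grip_force: 39.6
t 24.77 now [ 622.9 -144.4  107.6] psi -93.6 q [  5.   9.  -1.   0. -80.  82.] gap 26.1 F [ 0.4  0.  -1.5]
(556.2, 66, 100, 82.6) shift [ -7.97 -20.58   0.69] turn [-0.  -0.5  3.8] |221 mm|
```

```bash
python3 -m pendant '[[2,-7.9,-20.6,0,0,0,3.8],[2,-7.9,-20.6,0,0,0,3.8],[2,-7.9,-20.6,0,0,0,3.8],[2,-7.9,-20.6,0,0,0,3.8],[2,-7.9,-20.6,0,0,0,3.8],[2,-7.9,-20.6,2,0,0,3.8],[2,-7.9,-20.6,2,0,0,3.8],[2,-7.9,-20.6,2,0,0,3.8]]'
python3 - <<'E'
from h import *
plan((556.2,66,35.5,82.6))
E
```

```text
t: 25.78
eef_pos: [0.5546, 0.0654, 0.0817]
tool_rot: [0.0, 0.998, -0.065, -0.001]
ft_force: [-0.1, 0.3, 0.2]
finger_gap: 0.0259
grip_force: 39.6
t 25.77 now [554.6  65.4  81.7] psi -97.4 q [ 27.  -2. -15.   0. -77.  55.] gap 25.9 F [-0.1  0.3  0.2]
(556.2, 66, 35.5, 82.6) shift [ 0.15 -0.09  4.62] turn [ 0.   0.1 -0. ] |46 mm|
```

```bash
python3 -m pendant '[[2,0.1,-0.1,2.5,0,0,0],[2,0.1,-0.1,4.2,0,0,0],[2,0.1,-0.1,4.7,0,0,0],[2,0.1,-0.1,4.7,0,0,0],[2,0.1,-0.1,4.7,0,0,0],[4.5,0.1,-0.1,4.7,0,0,0],[4.5,0.1,-0.1,4.7,0,0,0],[4.5,0.1,-0.1,4.7,0,0,0],[4.5,0.1,-0.1,0,0,0,0],[4,0.1,-0.1,-6,0,0,0],[4,0.1,5,-12,0,0,0],[4,0.1,5,-14,0,0,0],[4,0.1,5,-14,0,0,0],[4,0.1,5,-14,0,0,0]]'
python3 - <<'E'
from h import *
m=camera_model("wrist");im=capture("wrist");cv2.imwrite("pics/w7.png",im[:,:,::-1])
for r in find(im,m,"dark",.044,1000,(100,20,480,360)):print(*r)
m=camera_model("top");im=capture("top")
for r in find(im,m,"dark",.044,100,(245,160,325,298)):print("top",*r)
plan()
E
```

```text
t: 27.52
eef_pos: [0.5489, 0.0169, 0.2212]
tool_rot: [-0.0, 0.998, -0.064, -0.001]
ft_force: [-0.2, 0.3, -0.4]
finger_gap: 0.0397
grip_force: 0.0
[330. 196.] [538.6 -40.9] [142.   32.3] -7.4
[231. 204.] [554.3  65.9] [138.5  31. ] -7.4
top [303. 221.] [513.1 -42.2] [81.7 26.8] -6.6
t 27.62 now [548.8  17.  220.6] psi -97.3 q [ 23.  -5.  -4.  -0. -92.  60.] gap 40.1 F [-0.1 -0.5 -0.4]
```

View pics/w7.png

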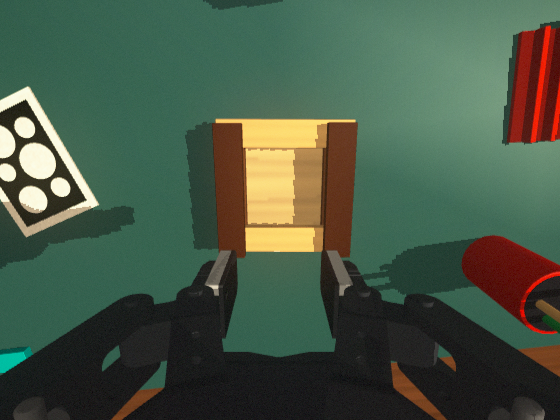

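The crib stands square. The dark slats are at columns 214–245 and 322–356, both flush with the pale slats' outer edges (rows 119–256) and within 5 mm of target. The arm is clear, so I hand in.

```bash
python3 -c "
from rig import finish_job
print(finish_job())"
```

```text
the job is handed in; nothing more can be done
None
```

The crib is built and handed in at about 28 s, with two pale slats across the runners and two dark slats flat on top; the last wrist view put the dark slats within about 5 mm of target, and no verdict was returned.

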